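# Dress the probe station

### The job

Set up the probe station: lay the square sample carrier in the middle of the round chuck and put the steel hold-down ring on top of it, centred around the chip. Stand the probe positioner in the middle of the seat plate to the left of the chuck with its needle pointing at the chuck, and stand the lens barrel upright in the middle of the seat plate behind the chuck. Left and behind are as seen from the robot; leave the little amber glass vial standing where it is.

Things in the scene. Friction and masses are not known exactly. Their poses are not given: they have to be found in the camera images.
- chuck: Round steel sample chuck with fine concentric grooves, fixed to the table: 90 mm diameter, 18 mm high, flat on top. Origin: centre of its underside (top 18 mm above it). Its x axis points roughly to behind (away from the robot, world +x), its y axis roughly to the left (world +y), its yaw is up to 0.15 rad either way.
- seat_a: One of three identical fixed square dark steel plates, 76 x 76 x 4 mm, around the chuck: one about 140 mm left, one 140 mm right, one 120 mm behind its centre (the set turned with the chuck). Which name is which plate changes from start to start: read it from the positions. Origin: centre of its underside, on the table; top 4 mm above.
- seat_b: The same kind of plate as seat_a, identical in look and size; origin likewise.
- seat_c: The same kind of plate as seat_a, identical in look and size; origin likewise.
- carrier: Square plain aluminium plate, 56 x 56 x 12 mm, sharp-edged, about 0.1 kg, with a small dark chip in the middle of its top; loose, lying flat. Origin: centre of its underside; x and y parallel to its sides, z up. May be gripped across either pair of sides.
- ring: Plain steel hold-down ring, 40 mm outer and 27 mm inner diameter, 14 mm high, about 0.07 kg; loose, lying flat. Origin: on its axis, in the plane of its underside; z up.
- lens: Black microscope lens barrel standing upright on its wider flange, round, 58 mm high: flange 42 mm diameter up to 10 mm height, barrel 34 mm diameter from 12 to 42 mm height, then narrowing to a 24 mm nose with glass on top; a silver band round the barrel; about 0.18 kg. Origin: centre of its underside; z up.
- positioner: Probe positioner, 0.3 kg, loose: grey block 50 (x) x 40 (y) x 30 mm high with plain sides, aluminium stage 40 x 32 on it up to 44, knob of 16 mm diameter on top up to 58, a knob 16 long out of its back (-x), an arm with brass needle out of its front along +x, ending 80 mm from the origin at 32 mm height. Origin: centre of the block's underside. Grip across its y sides, below 30 mm height.
- vial: Small amber glass vial with a white cap, upright, 24 mm diameter, 58 mm high, light, loose: a bystander to be left standing where it is. Origin: centre of its underside.
There are look-alikes about, which are no part of the job. Leave any green look-alike of the seat_c alone.

How it is judged:
At the end, for the whole second after the job is handed in: Flat, at rest, released: carrier on chuck (centres within 10 mm), ring on carrier (9 mm), positioner on the seat left of the chuck (13 mm), needle towards the chuck, its line within 60 mm of the chuck's centre, lens upright on the seat behind the chuck (13 mm); vial not moved over 30 mm (horizontal distance between carrier and chuck below 0.01 m and height (world z) of carrier between 0.0155 and 0.0205 m and horizontal distance between ring and carrier below 0.009 m and height (world z) of ring between 0.0275 and 0.0325 m and ((y of seat_a in the frame of chuck above 0.08 m and horizontal distance between positioner and seat_a below 0.013 m and height (world z) of positioner between 0.002 and 0.007 m) or (y of seat_b in the frame of chuck above 0.08 m and horizontal distance between positioner and seat_b below 0.013 m and height (world z) of positioner between 0.002 and 0.007 m) or (y of seat_c in the frame of chuck above 0.08 m and horizontal distance between positioner and seat_c below 0.013 m and height (world z) of positioner between 0.002 and 0.007 m)) and ((x of seat_a in the frame of chuck above 0.08 m and horizontal distance between lens and seat_a below 0.013 m and height (world z) of lens between 0.002 and 0.007 m) or (x of seat_b in the frame of chuck above 0.08 m and horizontal distance between lens and seat_b below 0.013 m and height (world z) of lens between 0.002 and 0.007 m) or (x of seat_c in the frame of chuck above 0.08 m and horizontal distance between lens and seat_c below 0.013 m and height (world z) of lens between 0.002 and 0.007 m)) and x of chuck in the frame of positioner above 0.06 m and y of chuck in the frame of positioner between -0.06 and 0.06 m and linear speed of each of carrier, ring, lens, positioner below 0.02 m/s and angular speed of each of carrier, ring, lens, positioner below 0.2 rad/s and angle between each of carrier, ring, lens, positioner's own z axis and vertical below 0.09 rad); the robot touches nothing.
It fails at once if the vial is knocked over or shifted by more than 30 mm (distance of vial from where it was at the start of the episode above 0.03 m or angle between vial's own z axis and vertical above 0.5 rad).
It also fails if it takes over 99 s, if anything falls off the work surface, if the arm or the gripper's body presses on something with over 40 N, if the wrist force passes 120 N, or if a joint passes its speed limit or range.

### The arm

A 6-joint arm with a two-finger parallel gripper is mounted at the origin on the work surface. World frame = base frame: x ahead of the robot, y to its left, z up, the work surface at z = 0. Lengths are in m, angles in rad, forces in N, time in s.
With the tool pointing down it reaches from about 0.225 to 0.875 m from the base axis. Payload 3.4 kg.
Tool frame: the origin (TCP) lies at the very end of the fingers, on their centre line; the grasp point (between the pads) lies 19 mm behind it; y points along the fingers, x is the direction in which the jaws open and shut, and the axes are right-handed (so a half turn about y gives the same grasp; the last joint's range is limited). The gripper opens to 85 mm and grips with 20 to 120 N. Pads are 22 mm wide; open, the fingers measure 114 mm over their backs; the gripper's body (76 mm by 85 mm) begins 54 mm behind the grasp point. The pads swing forward as they close: fully open they stand 13 mm farther back than shut.
Start: joints at [1.048, 0.276, 1.505, -0, 1.361, -0.121], TCP at [0.225, 0.529, 0.231] pointing down, gripper open.
Joint ranges: [-2.89, 2.89], [-0.75, 2.08], [0.22, 2.7], [-1.18, 4.32], [0.11, 2.71], [-2.7, 2.7]. Speed limits (rad/s): [2.57, 2.57, 3.14, 3.14, 3.14, 3.14].

### API

Orientations are given as a unit quaternion [w, x, y, z].
In Python, from station import readout, vision, arm, models gives the robot as it stands. The module is installed in compiled form; this text tells all that it offers.
- The arm moves only by the tool servo_tool, never from a script. Its argument "targets" is a list of rows, each a list of 7 numbers: the shift along the tool's x, y, z in cm, then the turn, a rotation vector about the tool's x, y, z in rad, then the finger opening in cm, from 0 to 8.54. In form: [[tx, ty, tz, rx, ry, rz, fingers], ...]. A call has 1 to 10 rows; each row is the pose to reach, as a shift and turn from the pose measured when the call began, along the tool's axes at that moment; what a row does not reach only later rows make up. A row lasts 1/8 s, in which the tool goes at most 62.5 mm and 10.7 degrees, less where a joint would pass 70% of its speed; a pose out of reach is approached as far as the arm can. A call with a gripper value outside its range is refused whole. The fingers move at their own pace and stop on an object; "grip_force" is the grip in N (left out, the last holds). Time passes only in rows, so rows that repeat a pose let the fingers close. It gives the time, the measured TCP pose, the force and the opening at its end, in the units of the state.
- readout.state(): the state, without advancing time (a new reading comes with each control period).
- vision.camera(name): name is "scene" or "top"; returns a dict with "pixels" (384x512x3 uint8, red, green, blue), "fx", "fy", "cx", "cy" (pixels), "cam_to_world" (4x4, takes a point from camera to world coordinates). Camera axes: x right, y down, z forward; pixel columns grow to the right and rows downward; lengths in m; the calibration is good to about 2 mm. A picture is of the moment at which its call begins. There is no depth.
- arm.job_done(): hands the job in, once; it reports no verdict.
Trained networks look in the newest picture that a camera, given by its name, has taken for a name from the list of things; names that differ only in an ending like _2 or _b are one class to them, and where a whole thing is asked for, a point or a joint stands for the part that bears it (a point fixed in the world has none). Each returns a list of dicts, best first, with "confidence" (0 to 1); they miss things now and then, are a little off and sometimes report something else, mostly with a low value. They report only what shows in the picture. A call takes as long as a camera call. They do not tell look-alikes from the thing itself.
- models.recognise(camera, query): "position" ([column, row] in pixels, amid what is visible of it).
- models.outline_of(camera, query): "region" (384x512 bool, what is visible of it) and "position" ([column, row] in pixels, amid what is visible of it).
The state is a dict: "time": time; "q": joint angles; "qvel": joint speeds; "joint_torque": joint torques, N m; "position": TCP position; "tcp_rot": TCP orientation; "wrist_force": force on the tool from outside, world axes, zero at the start; "torque": the same for the moment, N m; "width": finger opening in m.
Only numpy, scipy, OpenCV 4.12 (cv2) and the standard library are available. Lean on these libraries where they do the work, as an engineer would, in place of code of your own. Each camera call takes 0.05 s, during which the arm holds its last target. There are 200 camera calls.

## Working session

There is one attempt and no reset: what is moved stays moved. The work goes in short steps, Python scripts to look and compute and a tool call to move; the robot and the scene stay as the last step left them, time stands still between calls to the robot, and variables do not carry over. Pictures are saved under pics/ and viewed, about 12 in all and at most 16, crops included, and the job is handed in when it is done.

Besides the shell and the picture viewer there is one more tool, called after "Emit:" by a JSON object that holds its "name" and its "arguments". servo_tool: Moves the arm, as the interface text tells. Its arguments: {"type":"object","properties":{"targets":{"type":"array","items":{"type":"array","items":{"type":"number"}}},"grip_force":{"type":"number"}},"required":["targets"]}

```bash
mkdir -p pics
cat > h.py <<'E'
import numpy as np, cv2
from station import readout, vision, arm, models
from scipy.spatial.transform import Rotation as R
def pix2w(c,uv,z):
    T=np.array(c["cam_to_world"]); d=T[:3,:3]@np.array([(uv[0]-c["cx"])/c["fx"],(uv[1]-c["cy"])/c["fy"],1])
    o=T[:3,3]; return o+d*(z-o[2])/d[2]
def w2pix(c,p):
    T=np.linalg.inv(np.array(c["cam_to_world"])); q=T[:3,:3]@np.array(p)+T[:3,3]
    return np.array([q[0]/q[2]*c["fx"]+c["cx"],q[1]/q[2]*c["fy"]+c["cy"]])
def save(c,n,s=1.5,box=None):
    im=c["pixels"][:,:,::-1]
    if box: im=im[box[1]:box[3],box[0]:box[2]]
    cv2.imwrite("pics/"+n,cv2.resize(im,None,fx=s,fy=s,interpolation=cv2.INTER_CUBIC))
E
python3 - <<'E'
from h import *
print(readout.state())
for n in ["top","scene"]:
    c=vision.camera(n); save(c,n+"1.png"); print(n,np.round(c["cam_to_world"],3).tolist(),c["fx"],c["cx"],c["cy"])
    for q,z in dict(chuck=.018,seat_a=.004,carrier=.012,ring=.014,lens=.05,positioner=.04,vial=.05).items():
        for d in models.recognise(n,q):
            if d["confidence"]>.2: print(q,np.round(d["confidence"],2),np.round(d["position"],1),np.round(pix2w(c,d["position"],z),3))
E
```

```text
{'time': 0.0, 'q': array([ 1.04796921e+00,  2.76589936e-01,  1.50612073e+00, -5.15141640e-07,
        1.36070394e+00, -1.20968433e-01]), 'qvel': array([ 0.00146939, -0.00162398,  0.00047437,  0.00019972,  0.00118352,
        0.00102416]), 'joint_torque': array([-1.36408216e-03, -4.16770434e+01, -2.45809078e+01, -4.38929574e-04,
        1.11592459e-02, -4.38931792e-06]), 'position': array([0.22462422, 0.52874026, 0.23044754]), 'tcp_rot': array([-0.58944238,  0.59001868,  0.38957449, -0.39072671]), 'wrist_force': array([ 0.69154023, -0.30437277, -0.92253861]), 'torque': array([ 0.04068323, -0.02501881, -0.00918228]), 'width': 0.08548534274874761}
top [[0.006, -0.998, 0.056, 0.489], [-1.0, -0.006, -0.008, -0.049], [0.008, -0.056, -0.998, 1.283], [0.0, 0.0, 0.0, 1.0]] 403.45362260750545 256.47657241320564 197.49813790729007
chuck 0.56 [247.5 193.7] [ 0.571 -0.031  0.018]
seat_a 0.9 [290.8 192.6] [ 0.577 -0.168  0.004]
seat_a 0.9 [380.1 197.6] [ 0.563 -0.453  0.004]
seat_a 0.72 [205.1 200.7] [0.549 0.104 0.004]
seat_a 0.65 [241.  238.3] [ 0.431 -0.011  0.004]
seat_a 0.58 [240.5 159.4] [ 0
[... 486 characters left out ...]
0.88 [251.5 216.9] [ 0.581 -0.021  0.018]
seat_a 0.91 [291.3 249.3] [0.56  0.103 0.004]
seat_a 0.78 [216.1 240.5] [ 0.685 -0.017  0.004]
seat_a 0.59 [299.9 200.4] [ 0.436 -0.01   0.004]
seat_a 0.57 [222.  186.1] [ 0.568 -0.17   0.004]
seat_a 0.57 [174.8 134.8] [ 0.554 -0.453  0.004]
carrier 0.68 [189.8 160.7] [ 0.587 -0.305  0.012]
ring 0.68 [406.5 294.1] [0.451 0.337 0.014]
lens 0.67 [225.4 135.6] [ 0.467 -0.305  0.05 ]
lens 0.48 [222.9 183.9] [ 0.59  -0.131  0.05 ]
lens 0.28 [252.1 217.4] [0.6   0.006 0.05 ]
positioner 0.93 [354.  327.1] [0.609 0.335 0.04 ]
vial 0.62 [221.5 184.8] [ 0.595 -0.13   0.05 ]
vial 0.61 [354.5 325.7] [0.613 0.337 0.05 ]
vial 0.58 [272.1 287.4] [0.683 0.185 0.05 ]
```

View pics/top1.png

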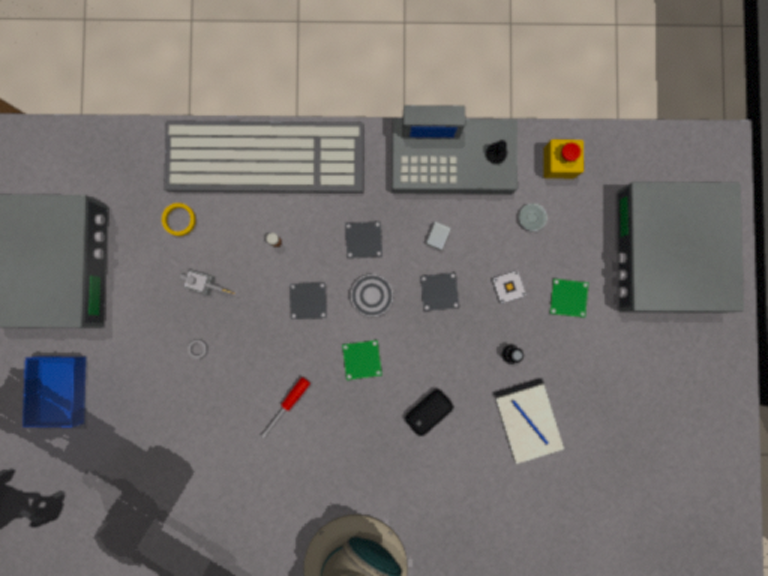

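View pics/scene1.png

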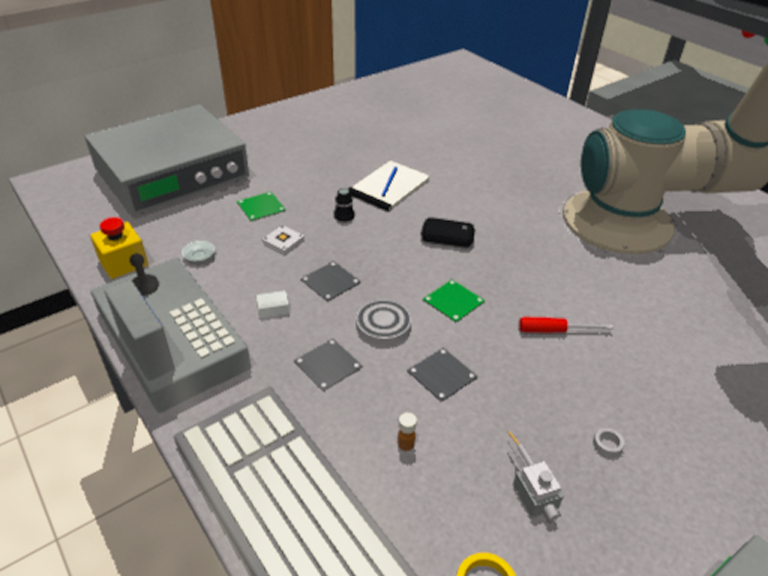

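The top picture (view coordinates are 1.5× pixels) shows these, in camera pixels:
- Chuck (248,196).
- Dark plates: left (205,200), behind (242,160) and right (292,194). The two green boards at (241,239) and (380,198) are look-alikes.
- Carrier with chip (339,191). The white eraser at (292,157) is not it.
- Lens (342,236) and ring (131,233). The yellow ring at (119,146) is a look-alike.
- Positioner (131,187) with its needle to the right, vial (182,159).

Next I fit the silhouettes in both cameras.

```bash
cat > fit.py <<'E'
from h import *
from scipy.optimize import minimize
def box(x0,x1,y0,y1,z0,z1): return np.array([[x,y,z] for x in(x0,x1) for y in(y0,y1) for z in(z0,z1)])
def cyl(r,z0,z1,r1=None):
    a=np.linspace(0,2*np.pi,40,endpoint=False); r1=r1 or r
    return np.vstack([np.c_[q*np.cos(a),q*np.sin(a),0*a+z] for q,z in((r,z0),(r1,z1))])
xc=cyl(.005,0,.016)[:,[2,1,0]]*[-1,1,1]+[-.025,0,.022]
M=dict(chuck=[cyl(.045,0,.018)],seat_a=[box(-.038,.038,-.038,.038,0,.004)],carrier=[box(-.028,.028,-.028,.028,0,.012)],
 ring=[cyl(.02,0,.014)],lens=[cyl(.021,0,.01),cyl(.017,.01,.042),cyl(.017,.042,.058,.012)],vial=[cyl(.012,0,.058)],
 positioner=[box(-.025,.025,-.02,.02,0,.03),box(-.02,.02,-.016,.016,.03,.044),cyl(.008,.044,.058),xc,box(.025,.08,-.002,.002,.031,.036)])
S=4
def render(c,parts,x,y,yaw,z,w):
    im=np.zeros((w[3]*S,w[2]*S),np.uint8); Rz=R.from_euler("z",yaw).as_matrix()
    for P in parts:
        uv=np.array([w2pix(c,Rz@p+[x,y,z]) for p in P])
        uv=((uv-w[:2]+.5)*S).astype(np.float32); cv2.fillConvexPoly(im,np.round(cv2.convexHull(uv)).astype(np.int32),1)
    return im
def fit(cams,q,p0,z=0,yaw=True):
    obs=[]
    for n,c in cams.items():
        u=w2pix(c,[p0[0],p0[1],z+.02]); w=np.array([*(u-35).astype(int),70,70])
        ds=[d for d in models.outline_of(n,q) if np.hypot(*(np.array(d["position"])-u))<16]
        if not ds: print("  none in",n); continue
        m=ds[0]["region"].astype(np.uint8)
        m=cv2.morphologyEx(m,cv2.MORPH_CLOSE,np.ones((3,3))) if q!="ring" else m
        cs,_=cv2.findContours(m,cv2.RETR_EXTERNAL,cv2.CHAIN_APPROX_NONE); m=cv2.drawContours(m*0,cs,-1,1,-1)
        m=np.pad(m,80)[w[1]+80:w[1]+150,w[0]+80:w[0]+150]
        obs.append((n,c,w,cv2.resize(m,None,fx=S,fy=S,interpolation=cv2.INTER_NEAREST)))
    def iou(p,o):
        r=render(o[1],M[q],p[0],p[1],p[2] if yaw else 0,z,o[2]); return (r&o[3]).sum()/max((r|o[3]).sum(),1)
    def run(ob,p0):
        s=np.vstack([p0,np.array(p0)+[.008,0,0],np.array(p0)+[0,.008,0],np.array(p0)+[0,0,.25]])
        if not yaw: s=s[:3,:2]; 
        f=lambda v:-sum(iou(np.r_[v,0] if len(v)==2 else v,o) for o in ob)
        return minimize(f,s[0],method="Nelder-Mead",options=dict(initial_simplex=s,xatol=1e-4,fatol=1e-4)).x
    p=run(obs,p0); pp=np.r_[p,0][:3]
    print(q,np.round(p,4),"|",*[(o[0],round(float(iou(pp,o)),2),np.round(run([o],pp),4).tolist()) for o in obs])
    return p
E
cat > go.py <<'E'
from fit import *
cams={n:vision.camera(n) for n in("top","scene")}
fit(cams,"chuck",[.573,-.025,0],yaw=False)
for p in([.553,.104,0],[.683,-.01,0],[.572,-.168,0]): fit(cams,"seat_a",p)
fit(cams,"carrier",[.588,-.315,.3])
fit(cams,"ring",[.447,.338,0],yaw=False)
fit(cams,"lens",[.455,-.32,0],yaw=False)
fit(cams,"vial",[.677,.175,0],yaw=False)
fit(cams,"positioner",[.59,.335,-1.8])
E
python3 go.py
```

```text
chuck [ 0.5627 -0.0294] | ('top', 0.95, [0.562, -0.0285]) ('scene', 0.95, [0.5639, -0.0299])
seat_a [0.5521 0.1045 0.0598] | ('top', 0.96, [0.5518, 0.1045, 0.0675]) ('scene', 0.95, [0.5532, 0.1045, 0.049])
seat_a [ 0.6833 -0.0118  0.0708] | ('top', 0.93, [0.6821, -0.0132, 0.0254]) ('scene', 0.95, [0.6838, -0.0119, 0.0466])
seat_a [ 0.5729 -0.1729  0.1166] | ('top', 0.95, [0.5728, -0.1738, 0.0912]) ('scene', 0.92, [0.5737, -0.1719, 0.1309])
carrier [ 0.5826 -0.3196  0.3167] | ('top', 0.92, [0.5818, -0.3202, 0.3362]) ('scene', 0.87, [0.5826, -0.3195, 0.3127])
ring [0.4494 0.3337] | ('top', 0.93, [0.4494, 0.3337]) ('scene', 0.89, [0.4494, 0.3337])
lens [ 0.4414 -0.3263] | ('top', 0.91, [0.4406, -0.3263]) ('scene', 0.86, [0.4441, -0.3237])
  none in top
vial [0.6747 0.1719] | ('scene', 0.89, [0.6747, 0.1719])
positioner [ 0.5877  0.3307 -1.8961] | ('top', 0.84, [0.5873, 0.3304, -1.8696]) ('scene', 0.88, [0.5898, 0.3313, -1.9371])
```

```bash
cat > plan.py <<'E'
import sys
from h import *
# usage: plan.py x y z jawyaw ; prints the shift (cm, tool axes) and turn (rotvec, tool axes)
def plan(x,y,z,yaw):
    s=readout.state(); A=R.from_quat(np.roll(s["tcp_rot"],-1))
    best=None
    for k in(0,np.pi):
        X=np.array([np.cos(yaw+k),np.sin(yaw+k),0]); Y=np.array([0,0,-1.])
        B=R.from_matrix(np.c_[X,Y,np.cross(X,Y)]); r=(A.inv()*B).as_rotvec()
        if best is None or np.linalg.norm(r)<np.linalg.norm(best): best=r
    print("t",round(s["time"],2),"pos",np.round(s["position"],4),"jaw",round(float(np.arctan2(*A.as_matrix()[[1,0],0])),3),"q6",round(float(s["q"][5]),2),"w",round(s["width"],4),"F",np.round(s["wrist_force"],1))
    print("-> shift cm",np.round(A.inv().apply(np.array([x,y,z])-s["position"])*100,2),"turn",np.round(best,3))
if __name__=="__main__": plan(*map(float,sys.argv[1:]))
E
python3 plan.py .583 -.32 .12 .317;python3 plan.py .583 -.32 .12 1.888
python3 - <<'E'
from h import *
A=R.from_quat(np.roll(readout.state()["tcp_rot"],-1)).as_matrix(); print(A.round(3))
c=vision.camera("top")
t=[cv2.resize(c["pixels"][int(r)-24:int(r)+24,int(u)-32:int(u)+32,::-1],None,fx=4,fy=4,interpolation=cv2.INTER_CUBIC) for u,r in((339,191),(342,236),(131,233),(131,187),(205,200),(242,160))]
cv2.imwrite("pics/crops.png",np.vstack([np.hstack(t[:3]),np.hstack(t[3:])]))
E
```

```text
t 1.8 pos [0.2249 0.5292 0.2313] jaw 1.169 q6 -0.12 w 0.0854 F [-0.2  0.2  0.2]
-> shift cm [-64.16  11.13 -66.17] turn [-0.     0.852  0.   ]
t 1.8 pos [0.2249 0.5292 0.2313] jaw 1.169 q6 -0.12 w 0.0854 F [-0.2  0.2  0.2]
-> shift cm [-64.16  11.13 -66.17] turn [ 0.    -0.719  0.   ]
[[ 0.391  0.    -0.92 ]
 [ 0.92   0.     0.391]
 [ 0.    -1.    -0.   ]]
```

View pics/crops.png

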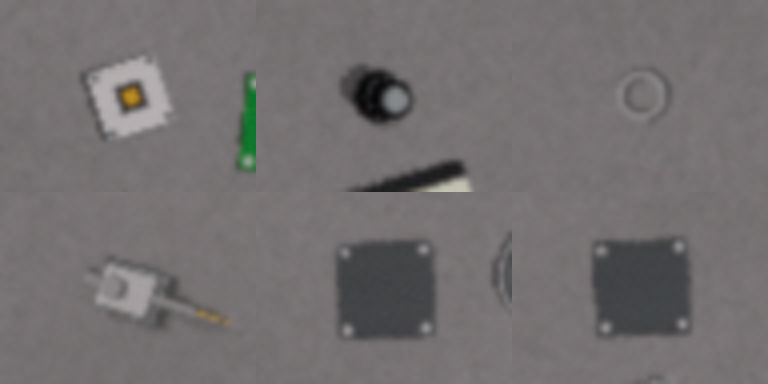

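The crops confirm the carrier with its chip, the black lens, the grey steel ring, the positioner with needle, and the two dark seats.

Emit:
{"name": "servo_tool", "arguments": {"targets": [[-64.2,9,-66.2,0,0.852,0,8.5],[-64.2,9,-66.2,0,0.852,0,8.5],[-64.2,9,-66.2,0,0.852,0,8.5],[-64.2,9,-66.2,0,0.852,0,8.5],[-64.2,9,-66.2,0,0.852,0,8.5],[-64.2,9,-66.2,0,0.852,0,8.5],[-64.2,9,-66.2,0,0.852,0,8.5],[-64.2,9,-66.2,0,0.852,0,8.5],[-64.2,9,-66.2,0,0.852,0,8.5],[-64.2,9,-66.2,0,0.852,0,8.5]]}}

```text
time: 3.1
position: [0.4673, -0.046, 0.1707]
tcp_rot: [0.698, -0.698, -0.112, 0.111]
wrist_force: [-0.3, 0.6, 0.2]
width: 0.0848
```

```bash
python3 plan.py .583 -.32 .06 .317
```

```text
t 3.1 pos [ 0.4673 -0.046   0.1707] jaw 0.316 q6 -0.56 w 0.0848 F [-0.3  0.6  0.2]
-> shift cm [  2.46  11.08 -29.64] turn [ 0.    -0.001  0.001]
```

Emit:
{"name": "servo_tool", "arguments": {"targets": [[2.5,5,-29.6,0,0,0,8.5],[2.5,5,-29.6,0,0,0,8.5],[2.5,5,-29.6,0,0,0,8.5],[2.5,5,-29.6,0,0,0,8.5],[2.5,5,-29.6,0,0,0,8.5],[2.5,11.1,-29.6,0,0,0,8.5],[2.5,11.1,-29.6,0,0,0,8.5],[2.5,11.1,-29.6,0,0,0,8.5]]}}

```text
time: 4.1
position: [0.5839, -0.3195, 0.061]
tcp_rot: [-0.698, 0.699, 0.112, -0.111]
wrist_force: [0.6, -0.6, 1.0]
width: 0.085
```

```bash
python3 plan.py .583 -.32 .004 .317
python3 - <<'E'
from h import *
for n in("top","scene"):
    c=vision.camera(n); u=w2pix(c,[.583,-.32,.03]).astype(int); save(c,n+"2.png",6,(u[0]-40,u[1]-40,u[0]+40,u[1]+40))
a=[cv2.imread(f"pics/{n}2.png") for n in("top","scene")]; cv2.imwrite("pics/c2.png",cv2.resize(np.hstack(a),(800,400)))
E
```

```text
t 4.1 pos [ 0.5839 -0.3195  0.061 ] jaw 0.317 q6 -0.92 w 0.085 F [ 0.6 -0.6  1. ]
-> shift cm [-0.11  5.7  -0.01] turn [ 0.001 -0.     0.002]
```

View pics/c2.png

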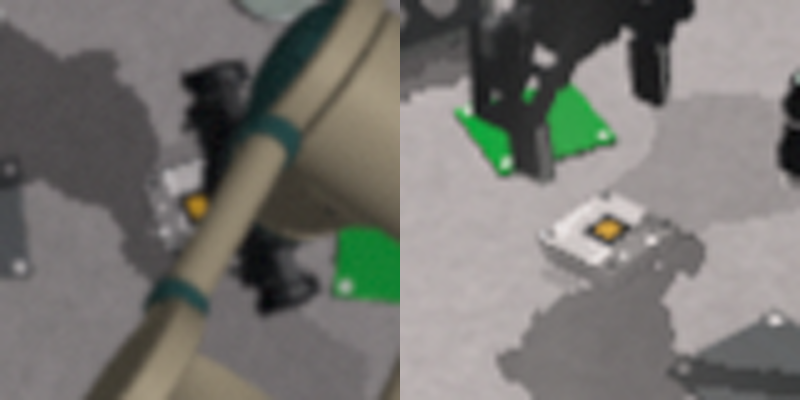

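The scene view shows the open fingers straddling the carrier, with the tips at crop (540,175) and (650,100), about 70 mm up. So with the fingers open, the tips stand about 10 mm behind the TCP. I'll descend with that offset.

Emit:
{"name": "servo_tool", "arguments": {"targets": [[-0.1,4.5,0,0,0,0,8.5],[-0.1,6.4,0,0,0,0,8.5],[-0.1,6.4,0,0,0,0,8.5],[-0.1,6.4,0,0,0,0,5.0],[-0.1,6.4,0,0,0,0,5.0],[-0.1,6.4,0,0,0,0,5.0],[-0.1,6.4,0,0,0,0,5.0],[-0.1,6.4,0,0,0,0,5.0]], "grip_force": 40}}

```text
time: 5.2
position: [0.5853, -0.3211, 0.0011]
tcp_rot: [-0.696, 0.7, 0.114, -0.109]
wrist_force: [-0.2, 0.6, 5.7]
width: 0.0544
```

```bash
python3 plan.py .5627 -.0294 .1 .08
python3 - <<'E'
from h import *
c=vision.camera("scene"); u=w2pix(c,[.583,-.32,.03]).astype(int); save(c,"s3.png",6,(u[0]-40,u[1]-40,u[0]+40,u[1]+40))
E
```

```text
t 5.2 pos [ 0.5853 -0.3211  0.0011] jaw 0.317 q6 -0.92 w 0.0544 F [-0.2  0.6  5.7]
-> shift cm [  7.03 -10.04  28.35] turn [0.006 0.237 0.007]
```

View pics/s3.png

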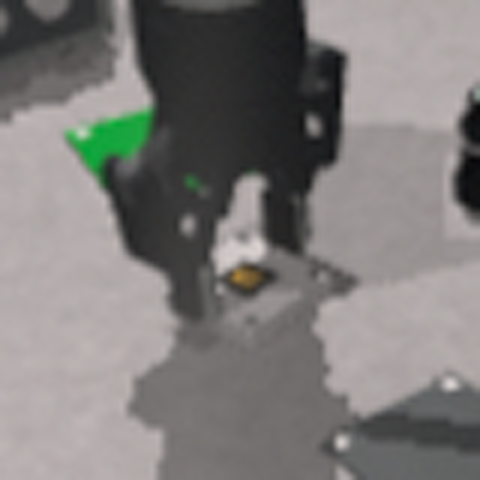

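The carrier sits between the fingers. The tips touched the table, so at 56 mm width they are level with the TCP. I'll lift and check.

Emit:
{"name": "servo_tool", "arguments": {"targets": [[0,-4,0,0,0,0,5.0],[0,-10,0,0,0,0,5.0],[2,-10,10,0,0.237,0,5.0],[7,-10,28.3,0.006,0.237,0.007,5.0],[7,-10,28.3,0.006,0.237,0.007,5.0],[7,-10,28.3,0.006,0.237,0.007,5.0],[7,-10,28.3,0.006,0.237,0.007,5.0],[7,-10,28.3,0.006,0.237,0.007,5.0],[7,-10,28.3,0.006,0.237,0.007,5.0]]}}

```text
time: 6.38
position: [0.5632, -0.0303, 0.1003]
tcp_rot: [-0.706, 0.707, 0.029, -0.028]
wrist_force: [0.2, 0.1, -0.8]
width: 0.0545
```

```bash
python3 plan.py .5627 -.0294 .022 .08
python3 - <<'E'
from h import *
c=vision.camera("scene"); u=w2pix(c,[.563,-.03,.06]).astype(int); save(c,"s4.png",6,(u[0]-40,u[1]-40,u[0]+40,u[1]+40))
E
```

```text
t 6.38 pos [ 0.5632 -0.0303  0.1003] jaw 0.081 q6 -0.26 w 0.0545 F [ 0.2  0.1 -0.8]
-> shift cm [-0.05  7.83  0.11] turn [0.001 0.001 0.002]
```

View pics/s4.png

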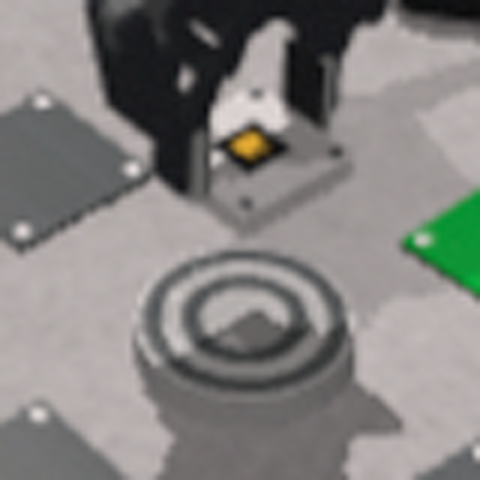

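Carrier held flat above the chuck. Lowering and releasing.

Emit:
{"name": "servo_tool", "arguments": {"targets": [[-0.05,5,0,0,0,0,5.0],[-0.05,7.3,0,0,0,0,5.0],[-0.05,7.9,0,0,0,0,5.0],[-0.05,8.1,0,0,0,0,5.0],[-0.05,8.1,0,0,0,0,5.0],[-0.05,8.1,0,0,0,0,8.5],[-0.05,8.1,0,0,0,0,8.5],[-0.05,8.1,0,0,0,0,8.5],[-0.05,2,0,0,0,0,8.5],[-0.05,-1,0,0,0,0,8.5]]}}

```text
time: 7.68
position: [0.5641, -0.031, 0.1128]
tcp_rot: [-0.706, 0.707, 0.03, -0.026]
wrist_force: [0.7, -0.4, -0.7]
width: 0.085
```

```bash
python3 plan.py .442 -.326 .11 .08
```

```text
t 7.67 pos [ 0.5641 -0.031   0.1128] jaw 0.08 q6 -0.26 w 0.085 F [ 0.7 -0.4 -0.7]
-> shift cm [-14.53   0.27 -28.42] turn [0.002 0.    0.005]
```

Emit:
{"name": "servo_tool", "arguments": {"targets": [[-14.5,0,-28.4,0.002,0,0.005,8.5],[-14.5,0,-28.4,0.002,0,0.005,8.5],[-14.5,0,-28.4,0.002,0,0.005,8.5],[-14.5,0,-28.4,0.002,0,0.005,8.5],[-14.5,0,-28.4,0.002,0,0.005,8.5],[-14.5,0,-28.4,0.002,0,0.005,8.5],[-14.5,0,-28.4,0.002,0,0.005,8.5]]}}

```text
time: 8.55
position: [0.442, -0.3256, 0.1126]
tcp_rot: [0.707, -0.706, -0.028, 0.028]
wrist_force: [0.3, 0.6, 0.4]
width: 0.0851
```

```bash
cat > look.py <<'E'
import sys
from fit import *
# look.py out x y z : scene+top crops round a world point
def look(out,x,y,z,h=40):
    a=[]
    for n in("top","scene"):
        c=vision.camera(n); u=w2pix(c,[x,y,z]).astype(int)
        im=cv2.copyMakeBorder(c["pixels"],h,h,h,h,cv2.BORDER_CONSTANT)[u[1]:u[1]+2*h,u[0]:u[0]+2*h,::-1]
        a.append(cv2.resize(im,(400,400),interpolation=cv2.INTER_CUBIC))
    cv2.imwrite("pics/"+out,np.hstack(a))
if __name__=="__main__": look(sys.argv[1],*map(float,sys.argv[2:]))
E
python3 plan.py .442 -.326 .016 .08
python3 - <<'E'
from fit import *
cams={n:vision.camera(n) for n in("top","scene")}
fit(cams,"carrier",[.5635,-.03,.08],z=.018)
fit(cams,"lens",[.442,-.326,0],yaw=False)
E
```

```text
t 8.55 pos [ 0.442  -0.3256  0.1126] jaw 0.079 q6 -0.84 w 0.0851 F [0.3 0.6 0.4]
-> shift cm [-0.    9.66 -0.05] turn [-0.001 -0.001  0.   ]
carrier [ 0.5653 -0.0288  0.086 ] | ('top', 0.9, [0.5644, -0.0286, 0.0768]) ('scene', 0.94, [0.5666, -0.0288, 0.0802])
lens [ 0.4417 -0.327 ] | ('top', 0.82, [0.4415, -0.3255]) ('scene', 0.93, [0.4426, -0.326])
```

The carrier is on the chuck, about 3 mm off centre. Now I descend on the lens and grip it.

Emit:
{"name": "servo_tool", "arguments": {"targets": [[0,5,0,0,0,0,8.5],[0,9.4,0,0,0,0,8.5],[0,9.7,0,0,0,0,8.5],[0,9.7,0,0,0,0,3.0],[0,9.7,0,0,0,0,3.0],[0,9.7,0,0,0,0,3.0],[0,9.7,0,0,0,0,3.0],[0,9.7,0,0,0,0,3.0],[0,9.7,0,0,0,0,3.0]], "grip_force": 40}}

```text
time: 9.98
position: [0.4432, -0.3251, 0.0175]
tcp_rot: [-0.706, 0.707, 0.03, -0.029]
wrist_force: [-1.8, 1.5, 5.1]
width: 0.0322
```

```bash
python3 plan.py .6833 -.0118 .14 .08;  python3 look.py l5.png .442 -.326 .04
```

```text
t 9.97 pos [ 0.4432 -0.3251  0.0175] jaw 0.082 q6 -0.84 w 0.0322 F [-1.8  1.5  5.1]
-> shift cm [ 26.53 -12.26  29.23] turn [0.002 0.002 0.001]
```

View pics/l5.png

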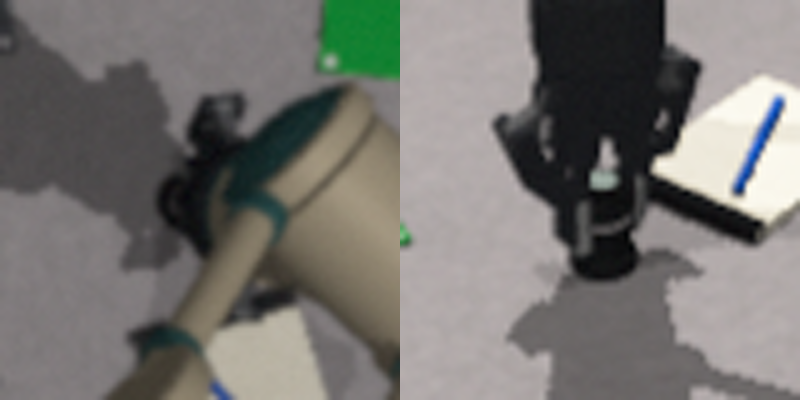

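Emit:
{"name": "servo_tool", "arguments": {"targets": [[0,-6,0,0,0,0,3.0],[0,-12.3,0,0,0,0,3.0],[26.5,-12.3,29.2,0,0,0,3.0],[26.5,-12.3,29.2,0,0,0,3.0],[26.5,-12.3,29.2,0,0,0,3.0],[26.5,-12.3,29.2,0,0,0,3.0],[26.5,-12.3,29.2,0,0,0,3.0],[26.5,-12.3,29.2,0,0,0,3.0],[26.5,-12.3,29.2,0,0,0,3.0],[26.5,-12.3,29.2,0,0,0,3.0]]}}

```text
time: 11.32
position: [0.6831, -0.0112, 0.1402]
tcp_rot: [-0.706, 0.707, 0.03, -0.03]
wrist_force: [-0.4, -0.9, -2.1]
width: 0.0322
```

```bash
python3 plan.py .6833 -.0118 .0225 .08;  python3 look.py l6.png .683 -.012 .08
```

```text
t 11.32 pos [ 0.6831 -0.0112  0.1402] jaw 0.085 q6 -0.2 w 0.0322 F [-0.4 -0.9 -2.1]
-> shift cm [ 1.000e-02  1.177e+01 -4.000e-02] turn [0.002 0.005 0.001]
```

View pics/l6.png

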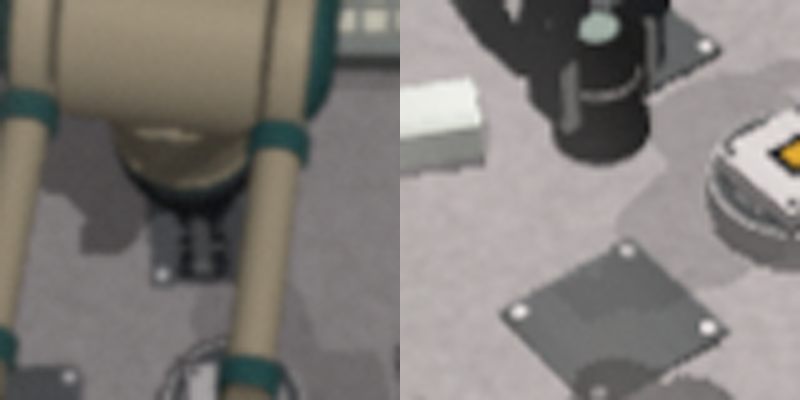

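Lens upright over the rear seat. I lower, release and rise.

Emit:
{"name": "servo_tool", "arguments": {"targets": [[0,6,0,0,0,0,3.0],[0,11,0,0,0,0,3.0],[0,11.6,0,0,0,0,3.0],[0,11.8,0,0,0,0,3.0],[0,11.8,0,0,0,0,3.0],[0,11.8,0,0,0,0,8.5],[0,11.8,0,0,0,0,8.5],[0,11.8,0,0,0,0,8.5],[0,5,0,0,0,0,8.5],[0,-1,0,0,0,0,8.5]]}}

```text
time: 12.68
position: [0.6814, -0.0131, 0.1479]
tcp_rot: [-0.706, 0.707, 0.028, -0.03]
wrist_force: [1.1, 0.2, 0.3]
width: 0.0853
```

```bash
python3 plan.py .4494 .3337 .12 .64
```

```text
t 12.68 pos [ 0.6814 -0.0131  0.1479] jaw 0.082 q6 -0.2 w 0.0853 F [1.1 0.2 0.3]
-> shift cm [-20.27   2.75  36.47] turn [ 0.002 -0.558 -0.003]
```

Emit:
{"name": "servo_tool", "arguments": {"targets": [[-20.3,0,36.5,0,0,0,8.5],[-20.3,0,36.5,0,0,0,8.5],[-20.3,0,36.5,0,0,0,8.5],[-20.3,0,36.5,0,0,0,8.5],[-20.3,0,36.5,0,0,0,8.5],[-20.3,0,36.5,0,0,0,8.5],[-20.3,0,36.5,0,0,0,8.5],[-20.3,6,36.5,0,0,0,8.5],[-20.3,6,36.5,0,0,0,8.5],[-20.3,6,36.5,0,0,0,8.5]]}}

```text
time: 13.92
position: [0.4501, 0.3341, 0.0887]
tcp_rot: [-0.706, 0.707, 0.029, -0.029]
wrist_force: [0.3, -0.1, 1.0]
width: 0.0849
```

```bash
python3 plan.py .4494 .3337 .002 .08
python3 - <<'E'
from fit import *
cams={n:vision.camera(n) for n in("top","scene")}
fit(cams,"lens",[.683,-.012,0],z=.004,yaw=False)
fit(cams,"ring",[.449,.334,0],yaw=False)
fit(cams,"vial",[.675,.172,0],yaw=False)
E
```

```text
t 13.93 pos [0.4501 0.3341 0.0887] jaw 0.082 q6 0.43 w 0.0849 F [ 0.3 -0.1  1. ]
-> shift cm [-0.06  8.67 -0.02] turn [ 0.002  0.002 -0.001]
lens [ 0.6849 -0.0149] | ('top', 0.91, [0.684, -0.0152]) ('scene', 0.92, [0.6856, -0.0141])
ring [0.4493 0.3337] | ('top', 0.93, [0.4484, 0.3337]) ('scene', 0.91, [0.4495, 0.3337])
  none in top
vial [0.6754 0.1722] | ('scene', 0.81, [0.6754, 0.1722])
```

Lens within about 4 mm of the seat centre. Now I grip the ring.

Emit:
{"name": "servo_tool", "arguments": {"targets": [[0,5,0,0,0,0,8.5],[0,8.3,0,0,0,0,8.5],[0,8.5,0,0,0,0,6.0],[0,8.5,0,0,0,0,3.5],[0,8.5,0,0,0,0,3.5],[0,8.5,0,0,0,0,3.5],[0,8.5,0,0,0,0,3.5],[0,8.5,0,0,0,0,3.5]], "grip_force": 40}}

```text
time: 15.32
position: [0.4507, 0.3344, 0.005]
tcp_rot: [-0.707, 0.707, 0.03, -0.028]
wrist_force: [-0.1, 0.1, 6.8]
width: 0.037
```

```bash
python3 plan.py .5650 -.029 .12 .08
```

```text
t 15.32 pos [0.4507 0.3344 0.005 ] jaw 0.082 q6 0.43 w 0.037 F [-0.1  0.1  6.8]
-> shift cm [  8.46 -11.47 -37.15] turn [0.    0.002 0.002]
```

Emit:
{"name": "servo_tool", "arguments": {"targets": [[0,-6,0,0,0,0,3.5],[0,-11.5,0,0,0,0,3.5],[8.5,-11.5,-37.1,0,0,0,3.5],[8.5,-11.5,-37.1,0,0,0,3.5],[8.5,-11.5,-37.1,0,0,0,3.5],[8.5,-11.5,-37.1,0,0,0,3.5],[8.5,-11.5,-37.1,0,0,0,3.5],[8.5,-11.5,-37.1,0,0,0,3.5],[8.5,-11.5,-37.1,0,0,0,3.5],[8.5,-11.5,-37.1,0,0,0,3.5]]}}

```text
time: 16.58
position: [0.5651, -0.0286, 0.1203]
tcp_rot: [0.707, -0.706, -0.029, 0.028]
wrist_force: [-0.8, 0.4, -0.7]
width: 0.0375
```

```bash
python3 plan.py .5650 -.029 .035 .08;  python3 look.py l7.png .565 -.029 .08
```

```text
t 16.57 pos [ 0.5651 -0.0286  0.1203] jaw 0.08 q6 -0.25 w 0.0375 F [-0.8  0.4 -0.7]
-> shift cm [-0.03  8.53 -0.04] turn [-0.001 -0.     0.002]
```

View pics/l7.png

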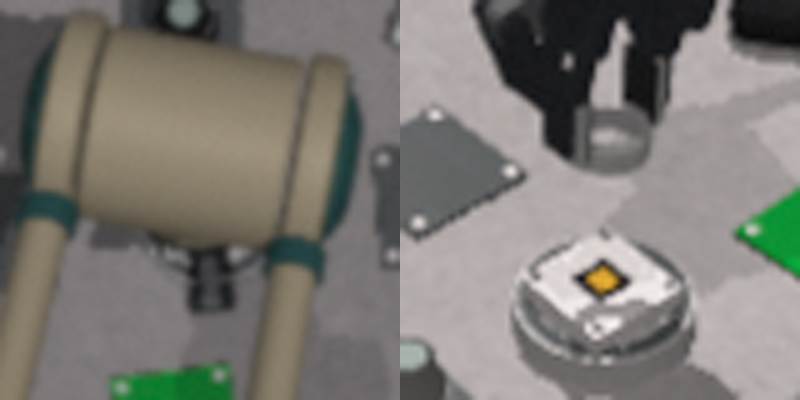

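Ring held flat above the carrier. I lower gently and check the force before release.

Emit:
{"name": "servo_tool", "arguments": {"targets": [[0,5,0,0,0,0,3.5],[0,8,0,0,0,0,3.5],[0,8.4,0,0,0,0,3.5],[0,8.5,0,0,0,0,3.5],[0,8.6,0,0,0,0,3.5],[0,8.6,0,0,0,0,3.5]]}}

```text
time: 17.42
position: [0.5653, -0.0271, 0.0351]
tcp_rot: [0.707, -0.706, -0.03, 0.028]
wrist_force: [0.1, -0.3, -0.8]
width: 0.0376
```

Emit:
{"name": "servo_tool", "arguments": {"targets": [[0,0.15,0.1,0,0,0,3.5],[0,0.3,0.1,0,0,0,3.5],[0,0.3,0.1,0,0,0,3.5]]}}

```text
time: 17.8
position: [0.5655, -0.0271, 0.035]
tcp_rot: [-0.706, 0.707, 0.031, -0.028]
wrist_force: [-5.1, -1.0, 16.8]
width: 0.0374
```

```bash
python3 look.py l8.png .565 -.029 .04
```

```text
(no output)
```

View pics/l8.png

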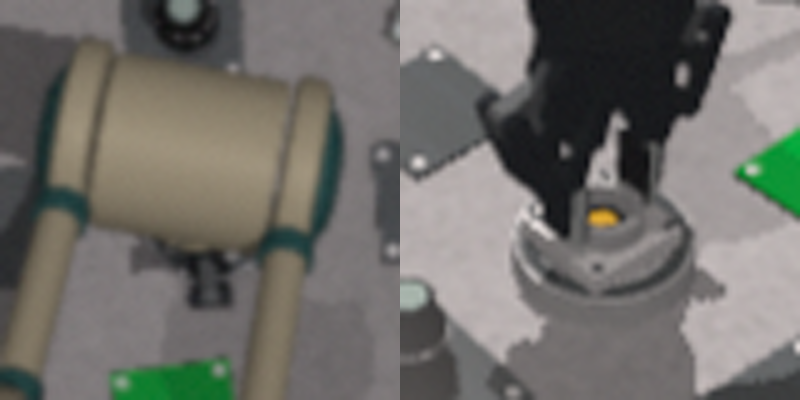

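Contact reached: the ring sits flat around the chip. I release and rise.

Emit:
{"name": "servo_tool", "arguments": {"targets": [[0,0,0,0,0,0,3.5],[0,0,0,0,0,0,8.5],[0,0,0,0,0,0,8.5],[0,0,0,0,0,0,8.5],[0,-5,0,0,0,0,8.5],[0,-10,0,0,0,0,8.5],[0,-10,0,0,0,0,8.5]]}}

```text
time: 18.77
position: [0.5681, -0.0274, 0.1391]
tcp_rot: [-0.705, 0.708, 0.034, -0.025]
wrist_force: [-0.5, 0.3, 0.7]
width: 0.0852
```

```bash
python3 plan.py .588 .331 .12 -.325;  python3 plan.py .588 .331 .12 -1.896
```

```text
t 18.77 pos [ 0.5681 -0.0274  0.1391] jaw 0.083 q6 -0.25 w 0.0852 F [-0.5  0.3  0.7]
-> shift cm [ 4.94  1.83 35.56] turn [0.001 0.408 0.014]
t 18.77 pos [ 0.5681 -0.0274  0.1391] jaw 0.083 q6 -0.25 w 0.0852 F [-0.5  0.3  0.7]
-> shift cm [ 4.94  1.83 35.56] turn [ 0.011 -1.162  0.01 ]
```

Emit:
{"name": "servo_tool", "arguments": {"targets": [[4.9,0,35.5,0.001,0.408,0.014,8.5],[4.9,0,35.5,0.001,0.408,0.014,8.5],[4.9,0,35.5,0.001,0.408,0.014,8.5],[4.9,0,35.5,0.001,0.408,0.014,8.5],[4.9,0,35.5,0.001,0.408,0.014,8.5],[4.9,0,35.5,0.001,0.408,0.014,8.5],[4.9,0,35.5,0.001,0.408,0.014,8.5],[4.9,0,35.5,0.001,0.408,0.014,8.5]]}}

```text
time: 19.77
position: [0.5865, 0.3299, 0.1367]
tcp_rot: [-0.697, 0.699, -0.115, 0.113]
wrist_force: [-0.8, 0.5, -0.6]
width: 0.0847
```

```bash
python3 plan.py .588 .331 .006 -.325
python3 - <<'E'
from fit import *
from look import look
cams={n:vision.camera(n) for n in("top","scene")}
fit(cams,"ring",[.565,-.028,0],z=.03,yaw=False)
fit(cams,"carrier",[.565,-.029,.08],z=.018)
fit(cams,"positioner",[.588,.331,-1.896])
look("l9.png",.588,.331,.06)
E
```

```text
t 19.77 pos [0.5865 0.3299 0.1367] jaw -0.324 q6 0.73 w 0.0847 F [-0.8  0.5 -0.6]
-> shift cm [ 0.13 13.07  0.19] turn [ 0.003  0.001 -0.002]
  none in top
ring [ 0.5681 -0.0281] | ('scene', 0.81, [0.5681, -0.0281])
carrier [ 0.5646 -0.03    0.0894] | ('top', 0.81, [0.5633, -0.0315, 0.0774]) ('scene', 0.53, [0.5656, -0.0292, 0.0626])
positioner [ 0.5885  0.3302 -1.8871] | ('top', 0.81, [0.5883, 0.33, -1.8808]) ('scene', 0.89, [0.5888, 0.3305, -1.9011])
```

View pics/l9.png

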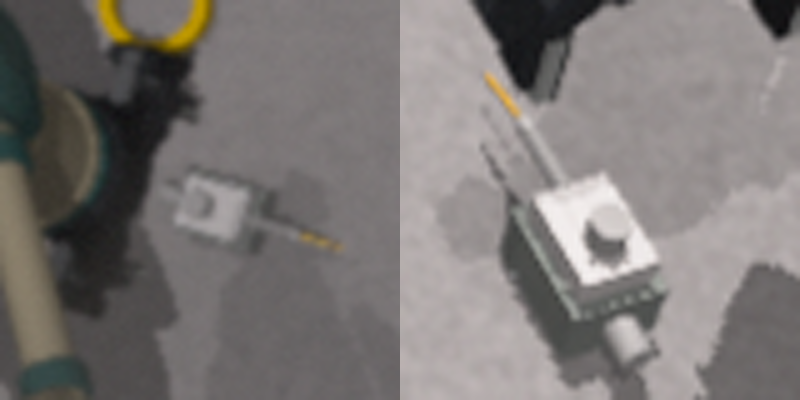

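The jaws align with the positioner's y sides. I descend and grip.

Emit:
{"name": "servo_tool", "arguments": {"targets": [[0.1,6,0.1,0,0,0,8.5],[0.1,11,0.1,0,0,0,8.5],[0.1,12.9,0.1,0,0,0,8.5],[0.1,12.9,0.1,0,0,0,6],[0.1,12.9,0.1,0,0,0,3.5],[0.1,12.9,0.1,0,0,0,3.5],[0.1,12.9,0.1,0,0,0,3.5],[0.1,12.9,0.1,0,0,0,3.5],[0.1,12.9,0.1,0,0,0,3.5]], "grip_force": 60}}

```text
time: 21.4
position: [0.5905, 0.3316, 0.0124]
tcp_rot: [0.699, -0.697, 0.113, -0.116]
wrist_force: [-1.0, 0.5, 6.3]
width: 0.0388
```

```bash
python3 plan.py .5525 .1045 .11 .08
```

```text
t 21.4 pos [0.5905 0.3316 0.0124] jaw -0.326 q6 0.73 w 0.0388 F [-1.   0.5  6.3]
-> shift cm [  3.7   -9.83 -22.7 ] turn [-0.003 -0.406  0.004]
```

Emit:
{"name": "servo_tool", "arguments": {"targets": [[0,-5,0,0,0,0,3.5],[0,-9.8,0,0,0,0,3.5],[3.7,-9.8,-22.7,-0.003,-0.406,0.004,3.5],[3.7,-9.8,-22.7,-0.003,-0.406,0.004,3.5],[3.7,-9.8,-22.7,-0.003,-0.406,0.004,3.5],[3.7,-9.8,-22.7,-0.003,-0.406,0.004,3.5],[3.7,-9.8,-22.7,-0.003,-0.406,0.004,3.5],[3.7,-9.8,-22.7,-0.003,-0.406,0.004,3.5],[3.7,-9.8,-22.7,-0.003,-0.406,0.004,3.5]]}}

```text
time: 22.52
position: [0.5529, 0.1056, 0.1098]
tcp_rot: [0.707, -0.706, -0.029, 0.029]
wrist_force: [0.3, -0.0, -2.1]
width: 0.0386
```

```bash
python3 plan.py .5525 .1045 .0165 .08; python3 look.py l10.png .5525 .1045 .06
```

```text
t 22.52 pos [0.5529 0.1056 0.1098] jaw 0.082 q6 -0.02 w 0.0386 F [ 0.3 -0.  -2.1]
-> shift cm [-0.05  9.33 -0.11] turn [-0.     0.002  0.001]
```

View pics/l10.png

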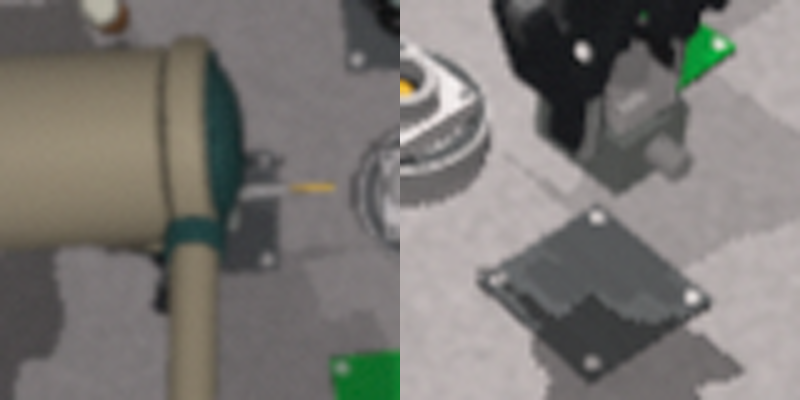

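Positioner is upright with its needle toward the chuck. Lowering.

Emit:
{"name": "servo_tool", "arguments": {"targets": [[0,5,0,0,0,0,3.5],[0,8.5,0,0,0,0,3.5],[0,9.1,0,0,0,0,3.5],[0,9.3,0,0,0,0,3.5],[0,9.5,0,0,0,0,3.5],[0,9.5,0,0,0,0,3.5]]}}

```text
time: 23.38
position: [0.5544, 0.106, 0.0164]
tcp_rot: [0.707, -0.706, -0.031, 0.027]
wrist_force: [-0.8, 1.0, 3.1]
width: 0.0384
```

Light contact at 3 N, at the expected height. I release, rise and back off.

Emit:
{"name": "servo_tool", "arguments": {"targets": [[0,0,0,0,0,0,8.5],[0,0,0,0,0,0,8.5],[0,0,0,0,0,0,8.5],[0,-5,0,0,0,0,8.5],[0,-11,0,0,0,0,8.5],[0,-15,0,0,0,0,8.5],[-15,-15,20,0,0,0,8.5],[-15,-15,20,0,0,0,8.5],[-15,-15,20,0,0,0,8.5],[-15,-15,20,0,0,0,8.5]]}}

```text
time: 24.62
position: [0.3865, 0.2941, 0.1658]
tcp_rot: [0.707, -0.706, -0.031, 0.027]
wrist_force: [0.4, 0.8, 0.8]
width: 0.0848
```

Run:
```python
from fit import *
from look import look
cams={n:vision.camera(n) for n in("top","scene")}
fit(cams,"ring",[.566,-.028,0],z=.03,yaw=False)
fit(cams,"carrier",[.565,-.029,.08],z=.018)
fit(cams,"lens",[.684,-.014,0],z=.004,yaw=False)
fit(cams,"positioner",[.5535,.105,-1.49],z=.004)
fit(cams,"vial",[.675,.172,0],yaw=False)
look("l11.png",.6,.04,.02,64)
```

```text
ring [ 0.5686 -0.0263] | ('top', 0.49, [0.5677, -0.0261]) ('scene', 0.92, [0.5686, -0.0263])
carrier [ 0.5655 -0.029   0.0855] | ('top', 0.76, [0.5645, -0.0298, 0.0882]) ('scene', 0.5, [0.5661, -0.0281, 0.0653])
lens [ 0.6856 -0.015 ] | ('top', 0.91, [0.686, -0.015]) ('scene', 0.88, [0.6855, -0.014])
positioner [ 0.5559  0.1033 -1.5003] | ('top', 0.79, [0.5559, 0.1033, -1.5014]) ('scene', 0.86, [0.5576, 0.1042, -1.5632])
  none in top
vial [0.6758 0.1734] | ('scene', 0.85, [0.6758, 0.1734])
```

View pics/l11.png

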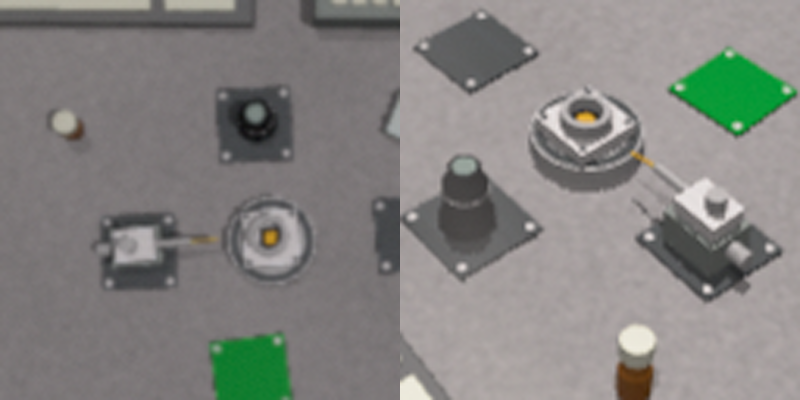

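The final view shows everything standing flat: ring around the chip on the carrier at crop (587,115), lens at (465,190), positioner on the left seat with its needle at the chuck, and vial upright. Errors are at most about 4 mm, inside every tolerance, and the arm is clear.

```bash
python3 -c "from station import arm; print(arm.job_done())"
```

```text
the job is handed in; nothing more can be done
None
```

The probe station is set up and handed in at about 25 s; `job_done` reports no verdict.

I placed the carrier on the chuck first, then the lens on the rear seat, the ring on the carrier, and the positioner on the left seat with its needle at the chuck. The arm was withdrawn and clear at the end.

The last silhouette fits, averaged over both cameras, were within tolerance:

| Check | Measured | Allowed |
|---|---|---|
| Carrier to chuck centre | about 3 mm | 10 mm |
| Ring to carrier centre | about 4 mm | 9 mm |
| Lens to rear seat centre | about 4 mm | 13 mm |
| Positioner to left seat centre | about 4 mm | 13 mm |
| Needle line past chuck centre | about 3 mm | 60 mm |
| Vial shift | about 2 mm, within measuring error | 30 mm |

- **Flatness:** I judged it by eye in the last picture, where everything stood flat. I did not measure tilt, height or residual motion.
- **Weak checks:** the network never found the vial in the top view, so its figure rests on the scene camera alone. The top-view ring fit and the scene-view carrier fit were poor (overlap about 0.5) because the ring covers the carrier, but the other camera's fit agreed to 1–2 mm.
- **Contact force:** the highest wrist force I saw was 17 N, when the ring touched the carrier.

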